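# Hold a bottom-bracket shell over the crack-checker's sensor

### The arm

A 6-joint arm with a two-finger parallel gripper is mounted at the origin on the work surface. World frame = base frame: x ahead of the robot, y to its left, z up, the work surface at z = 0. Lengths are in m, angles in degrees, forces in N, time in s.
With the tool pointing down it reaches from about 0.25 to 0.725 m from the base axis. Payload 9.7 kg.
Tool frame: the origin (TCP) lies on the centre line of the jaws, within the pads' length; the fingertips stand 14 mm ahead of it and the grasp point (between the pads) lies 5 mm behind it; z points along the fingers, y is the line along which they close (so a half turn about z gives the same grasp; the last joint's range is limited). The gripper opens to 85 mm and grips with 20 to 120 N. Pads are 22 mm wide; open, the fingers measure 114 mm over their backs; the gripper's body (76 mm by 85 mm) begins 54 mm behind the grasp point. The pads swing forward as they close: fully open they stand 13 mm farther back than shut.
Start: joints at [74.141, 4.979, 10.078, 95.1, 0, 90], TCP at [0.15, 0.529, 0.245] pointing down, gripper open.
Joint ranges: [-179.16, 179.16], [-48.56, 103.87], [-65.8, 70.77], [-126.05, 130.52], [-82.76, 87.17], [-180, 180]. Speed limits (degrees/s): [127.2, 127.2, 147.25, 180, 180, 180].

### API

Orientations are given as [roll, pitch, yaw] about the fixed x, y, z axes, in that order (R = Rz(yaw) Ry(pitch) Rx(roll)).
In Python, from workcell import bot, camera, get_calibration, ticket gives the robot as it stands. The module is installed in compiled form; this text tells all that it offers.
- The arm moves only by the tool send_rows, never from a script. Its arguments are lists of equal length, an entry for each row: "linear": the shift along the tool's x, y, z in m, a list of three; "twist": the turn, a rotation vector about the tool's x, y, z in units of 10 degrees (1.0 is 10 degrees), a list of three; "gripper": the opening in per cent of the stroke, from 0 (shut) to 100 (fully open). In form: {"linear": [[x, y, z], ...], "twist": [[wx, wy, wz], ...], "gripper": [gripper, ...]}. A call has 1 to 8 rows; each row shifts and turns the commanded pose from where the row before left it, along the tool's axes as they then stand; what a row does not reach is not made up. A row lasts 1/8 s, in which the tool goes at most 62.5 mm and 10.7 degrees, less where a joint would pass 70% of its speed; a pose out of reach is approached as far as the arm can. A call with a gripper value outside its range is refused whole. The fingers move at their own pace and stop on an object; "grip_force" is the grip in N (left out, the last holds). Time passes only in rows, so rows that do not move let the fingers close. It gives the time, the measured TCP pose, the force, the opening and the grip force at its end, in the units of the state.
- bot.get_obs(): the state, without advancing time (a new reading comes with each control period).
- camera(name): name is "side" or "top" or "wrist"; returns the picture (420x560x3 uint8, red, green, blue); there is no depth.
- get_calibration(name): a dict with "fx", "fy", "cx", "cy" (pixels), "origin" and "orientation" of the camera in the world; the wrist camera has in their place "hand_eye" (4x4, takes a point from camera to tool coordinates, whose origin is the TCP and whose axes are the flange's). Camera axes: x right, y down, z forward; pixel columns grow to the right and rows downward; lengths in m; the calibration is good to about 2 mm. A picture is of the moment at which its call begins: read the wrist's pose just before it. get_calibration takes no time and is no camera call.
- ticket.job_done(): hands the job in; it is judged then, once.
The state is a dict: "time": time; "q": joint angles; "qd": joint speeds; "joint_efforts": joint torques, N m; "ee_pos": TCP position; "tcp_rot": TCP orientation; "wrist_force": force on the tool from outside, world axes, zero at the start; "torque": the same for the moment, N m; "opening": finger opening in m; "grasp_force": force on a finger pad.
Only numpy, scipy, OpenCV 4.12 (cv2) and the standard library are available. Lean on these libraries where they do the work, as an engineer would, in place of code of your own. Each camera call takes 0.05 s, during which the arm holds its last target. There are 200 camera calls.

### The job

Ready the crack checker while the steel shell still stands where it is: press its keys all the way in and let each spring back, one at a time, in the order white, blue, green. Then pick up the shell, carry it over the long tube that lies across the bench on its V-blocks, and hold it still in the air about a centimetre above the centre of the sensor pad, upright, with its side lug pointing the way the yellow line points. Never touch the sensor with the shell and leave the tube and everything else where it is; the job finishes with the gripper still holding the shell there, not put down.

Things in the scene. Friction and masses are not known exactly. Their poses are not given: they have to be found in the camera images.
- shell: Loose steel bottom-bracket shell, 0.26 kg: a tube standing on end, 42 mm outside diameter, 34 mm bore, 68 mm tall, with one round side lug (29 mm diameter, axis 34 mm above the underside, reaching 48 mm from the tube's axis). Origin at the centre of its underside, z up the tube, x along the lug. The lug starts within 40° of +x. Grip it from above across the 42 mm, fingers either side of the lug.
- lug_tip (a point): The centre of the outer end of the shell's side lug: 48 mm along the shell's x axis, 34 mm above its underside.
- sensor: Fixed sensor pedestal: round blue base (110 mm diameter, 30 mm high), blue column (82 mm, to 55 mm height), black pad (72 mm) with a white circle (50 mm) on top. A yellow line runs from the pad's centre outward along the pedestal's x axis, with a yellow mark on the base's rim. Origin at the centre of its underside, z up. The line points within 30 degrees of world +x.
- pad_top (a point): The centre of the pad's upper face, 60 mm above the bench (axes as sensor).
- panel: The fixed grey key panel, a box 80 mm (x) by 170 mm (y) by 30 mm high, lying on the bench. Origin at the centre of its underside. Three round keys stand in a row along its y axis, 52 mm apart, in any colour order.
- rack: Two fixed blue V-blocks with steel jaws, standing 280 mm apart along the rack's x axis, 58 mm wide in y, jaws to 103 mm height. Origin on the bench midway between them; x runs along the tube, roughly away from the robot. The rack stands between the shell (on the robot's right) and the sensor and keys (on its left).
- tube: The long loose copper-coloured tube lying in the V-blocks along the rack's x axis: 32 mm diameter, 420 mm long, 0.45 kg. Origin at the middle of its axis, 103 mm above the bench; its top is 119 mm above the bench. It must not be knocked.
- oil_bottle: Bystander, leave alone. Loose yellow bottle with red cap, 48 mm diameter, 95 mm tall; origin at the centre of its underside.
- offcut: Bystander, leave alone. Loose aluminium tube offcut standing on end, 38 mm diameter, 55 mm tall; origin at the centre of its underside.
- hammer: Bystander, leave alone. Loose hammer with wooden handle lying down, 260 mm long; origin at its middle on the bench, x towards the head.
- wrench: Bystander, leave alone. Loose steel wrench lying down, 180 mm long; origin at its middle on the bench.
- brush: Bystander, leave alone. Loose brush with wooden handle lying down, 200 mm long; origin at its middle on the bench.
- mug: Bystander, leave alone. Loose white cup, 70 mm diameter, 80 mm tall; origin at the centre of its underside.
- key_white (a joint): How far the white key is pressed, in m: 0 up, 0.006 fully in. A spring key of 30 mm diameter that stands 10 mm proud of its black housing; it starts to move at about 1.5 N and is fully in at 5 N. It springs back by itself.
- key_white_top (a point): The centre of the white key's upper face, about 52 mm above the bench while it is up; pressed straight down.
- key_blue (a joint): How far the blue key is pressed, in m: 0 up, 0.006 fully in. A spring key of 30 mm diameter that stands 10 mm proud of its black housing; it starts to move at about 1.5 N and is fully in at 5 N. It springs back by itself.
- key_blue_top (a point): The centre of the blue key's upper face, about 52 mm above the bench while it is up; pressed straight down.
- key_green (a joint): How far the green key is pressed, in m: 0 up, 0.006 fully in. A spring key of 30 mm diameter that stands 10 mm proud of its black housing; it starts to move at about 1.5 N and is fully in at 5 N. It springs back by itself.
- key_green_top (a point): The centre of the green key's upper face, about 52 mm above the bench while it is up; pressed straight down.
Not all that is in view belongs to the job. Several things have the shape of the sensor; the one meant has the colours described above.

How it is judged:
By the outcome, as a careful person would: the job done as asked, in the order asked, and still so for the second after the job is handed in, while the arm keeps its last pose, push and grip.
It also fails if it takes over 70 s, if anything falls off the work surface, if the arm or the gripper's body presses on something with over 40 N, if the wrist force passes 120 N, or if a joint passes its speed limit or range.

## Working session

There is one attempt and no reset: what is moved stays moved. The work goes in short steps, Python scripts to look and compute and a tool call to move; the robot and the scene stay as the last step left them, time stands still between calls to the robot, and variables do not carry over. Pictures are saved under pics/ and viewed, at most 10 in all, crops included, and the job is handed in when it is done.

Besides the shell and the picture viewer there is one more tool, called as a command line: name --argument value ..., lists and objects as JSON in quotes. send_rows: Moves the arm, as the interface text tells. Its arguments: {"type":"object","properties":{"linear":{"type":"array"},"twist":{"type":"array"},"gripper":{"type":"array"},"grip_force":{"type":"number"}},"required":["linear","twist","gripper"]}

```bash
mkdir -p pics; cat > h.py <<'E'
import numpy as np, cv2
from workcell import bot, camera, get_calibration, ticket
from scipy.spatial.transform import Rotation as R
def fixed(name):
    c=get_calibration(name); return c
E
python3 - <<'E'
from h import *
for n in("top","side"):
    im=camera(n); np.save(f"pics/{n}.npy",im); cv2.imwrite(f"pics/{n}1.png",cv2.resize(im[:,:,::-1],(784,588)))
    print(n,get_calibration(n))
print(get_calibration("wrist")); print(bot.get_obs())
E
```

```text
top {'fx': 406.1779584160552, 'fy': 406.1779584160552, 'cx': 284.20125487057993, 'cy': 207.4510272112528, 'origin': array([0.42950324, 0.05070146, 1.14322088]), 'orientation': array([-173.2684629 ,   -0.63318452,  -91.46854038])}
side {'fx': 402.0949425908611, 'fy': 402.0949425908611, 'cx': 278.77750846654817, 'cy': 209.06986422386967, 'origin': array([0.33644001, 0.67770039, 0.87236721]), 'orientation': array([-139.62302472,   -0.65252068, -160.07549941])}
{'fx': 321.73330450953955, 'fy': 321.73330450953955, 'cx': 277.2146094836261, 'cy': 211.75164541244493, 'hand_eye': array([[ 1.12774624e-03, -9.45188131e-01, -3.26524310e-01,
         8.45144622e-02],
       [ 9.99999030e-01,  7.98930576e-04,  1.14112619e-03,
         2.84610261e-04],
       [-8.17708679e-04, -3.26525280e-01,  9.45188115e-01,
        -1.27593464e-01],
       [ 0.00000000e+00,  0.00000000e+00,  0.00000000e+00,
         1.00000000e+00]])}
{'time': 0.1, 'q': array([ 7.41406533e+01,  5.00600214e+00,  1.00382087e+01,  9.50988607e+01,
       -1.35015179e-03,  8.99998775e+01]), 'qd': array([ 0.041568  , -0.10968959,  0.01656611,  0.06592833, -0.06444522,
       -0.00573261]), 'joint_efforts': array([ 7.87753033e-04, -5.21560514e+01,  4.65654266e+01,  1.60886702e-02,
        4.02996011e-05,  1.13947337e-05]), 'ee_pos': array([0.15025606, 0.52887865, 0.2446656 ]), 'tcp_rot': array([-1.79933346e+02,  1.35000839e-03,  1.64140777e+02]), 'wrist_force': array([ 0.09765573, -0.11544048,  0.06229256]), 'torque': array([-0.03609022, -0.02815228, -0.0420148 ]), 'grasp_force': 0.0, 'opening': 0.0854341018639251}
```

View pics/top1.png

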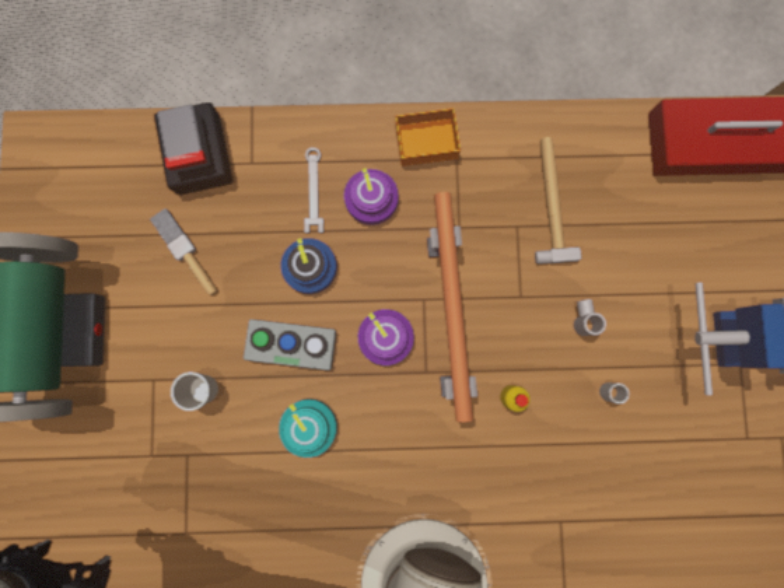

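View pics/side1.png

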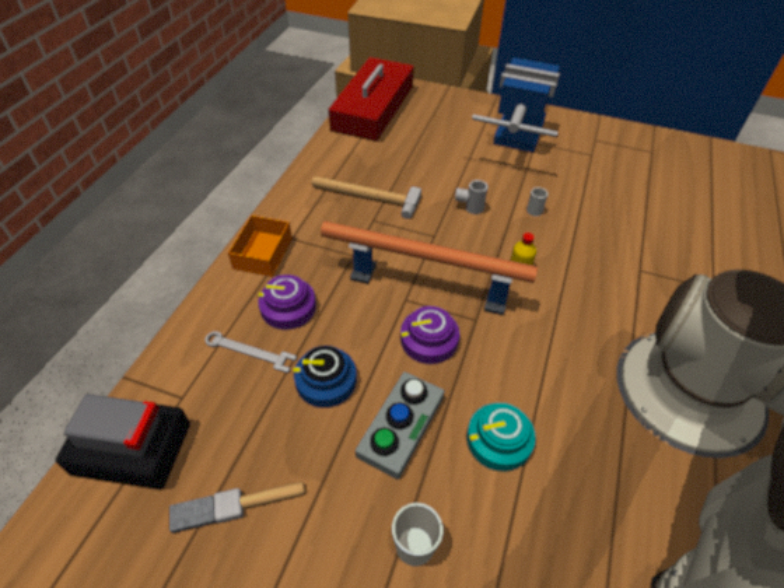

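The top view (784-px picture) shows five sensor-shaped candidates: purple (371,195), purple (386,337), teal (308,428), and blue base with black pad (308,266). Only the last matches the description. The shell with its side lug is at (592,322) and the offcut without a lug at (616,393). Keys: green (262,339), blue (288,342), white (315,345).

```bash
cat >> h.py <<'E'
def ray(name,px,obs=None):
    c=get_calibration(name)
    if name=="wrist":
        o=obs; T=np.eye(4); T[:3,:3]=R.from_euler('xyz',o['tcp_rot'],degrees=True).as_matrix(); T[:3,3]=o['ee_pos']
        T=T@c['hand_eye']; M=T[:3,:3]; O=T[:3,3]
    else: M=R.from_euler('xyz',c['orientation'],degrees=True).as_matrix(); O=np.array(c['origin'])
    return O, M@np.array([(px[0]-c['cx'])/c['fx'],(px[1]-c['cy'])/c['fy'],1])
def plane(name,px,z,obs=None):
    O,d=ray(name,px,obs); return O+d*(z-O[2])/d[2]
def blob(mask,seed,rad):
    m=np.zeros_like(mask,dtype=np.uint8); cv2.circle(m,tuple(int(v) for v in seed),rad,1,-1); m&=mask.astype(np.uint8)
    n,l,s,c=cv2.connectedComponentsWithStats(m)
    i=1+np.argmax(s[1:,4]); return c[i],s[i,4],l==i
E
python3 - <<'E'
from h import *
seeds={"top":dict(white=(315,345),blue=(288,342),green=(262,339),ring=(306,263),yel=(303,251)),
"side":dict(white=(414,390),blue=(399,414),green=(385,440),ring=(323,361),yel=(308,364))}
for n in seeds:
    im=np.load(f"pics/{n}.npy"); hsv=cv2.cvtColor(im,cv2.COLOR_RGB2HSV); H,S,V=[hsv[...,i].astype(int) for i in range(3)]
    M=dict(white=(S<50)&(V>165),blue=(H>100)&(H<130)&(S>120)&(V>80),green=(H>45)&(H<85)&(S>120),ring=(S<60)&(V>140),yel=(H>22)&(H<35)&(S>140)&(V>120))
    for k,s in seeds[n].items():
        c,a,m=blob(M[k],np.array(s)/1.4,18 if k in("ring","yel") else 12)
        if k=="ring":
            e=cv2.fitEllipse(cv2.convexHull(np.argwhere(m)[:,::-1].astype(np.float32))); print(n,"ring ellipse",e); c=e[0]
        print(n,k,c,a,plane(n,c,0.06 if k in("ring","yel") else .052).round(4))
    t={"top":[((593,324),.068),((585,306),.045),((616,394),.055)],"side":[((479,186),.068),((461,194),.034),((539,193),.055)]}[n]
    for p,z in t: print(n,p,plane(n,np.array(p)/1.4,z).round(4))
im=np.load("pics/top.npy"); a=cv2.resize(im[205:300,390:460],None,fx=5,fy=5,interpolation=cv2.INTER_CUBIC)
b=cv2.resize(im[165:260,190:260],None,fx=5,fy=5,interpolation=cv2.INTER_CUBIC)
cv2.imwrite("pics/crop1.png",np.hstack([a,b])[:,:,::-1])
E
```

```text
top white [224.32142857 246.4047619 ] 84 [0.4571 0.1979 0.052 ]
top blue [205.05434783 244.02173913] 92 [0.4648 0.2492 0.052 ]
top green [185.75949367 241.59493671] 79 [0.4725 0.3006 0.052 ]
top ring ellipse ((218.0034637451172, 187.12937927246094), (18.49808692932129, 18.82142448425293), 53.068843841552734)
top ring (218.0034637451172, 187.12937927246094) 104 [0.6165 0.2125 0.06  ]
top yel [216.08823529 181.67647059] 34 [0.6316 0.2176 0.06  ]
top (593, 324) [ 0.4829 -0.3331  0.068 ]
top (585, 306) [ 0.5194 -0.328   0.045 ]
top (616, 394) [ 0.35   -0.3727  0.055 ]
side white [295.33333333 276.3655914 ] 93 [0.4584 0.1999 0.052 ]
side blue [284.91176471 293.89705882] 136 [0.4662 0.2515 0.052 ]
side green [274.01123596 313.01123596] 178 [0.4731 0.3039 0.052 ]
side ring ellipse ((230.7509307861328, 258.6999206542969), (17.148767471313477, 20.44036102294922), 72.91166687011719)
side ring (230.7509307861328, 258.6999206542969) 81 [0.6178 0.2121 0.06  ]
side yel [223.59090909 258.11363636] 44 [0.6346 0.2165 0.06  ]
side (479, 186) [ 0.4816 -0.3334  0.068 ]
side (461, 194) [ 0.5195 -0.3333  0.034 ]
side (539, 193) [ 0.351  -0.3737  0.055 ]
```

View pics/crop1.png

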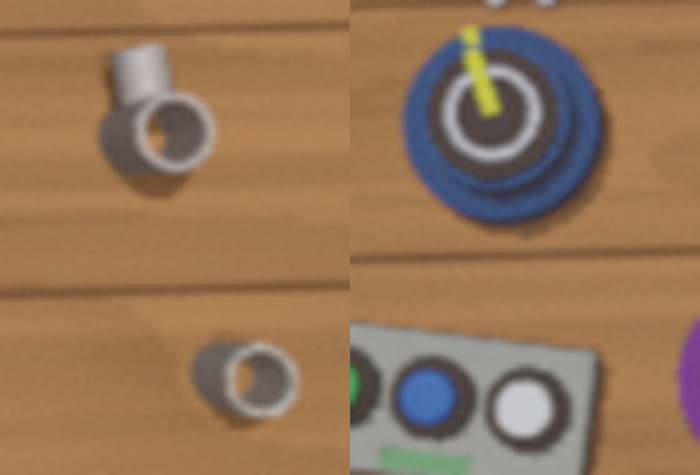

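The crop confirms the choice. On the left, the shell has its rim centre at crop (175,132) and lug at (140,70); the plain offcut is below it. On the right is the blue-based sensor with black pad, white ring and a yellow line towards crop (470,35). I'll turn the tool to yaw 0 first, so its axes line up with the world.

send_rows --linear '[[0,0,0],[0,0,0],[0,0,0],[0,0,0],[0,0,0],[0,0,0],[0,0,0],[0,0,0]]' --twist '[[0,0,1.026],[0,0,1.026],[0,0,1.026],[0,0,1.026],[0,0,1.026],[0,0,1.026],[0,0,1.026],[0,0,1.026]]' --gripper '[0,0,0,0,0,0,0,0]' --grip_force 30

```text
time: 1.1
ee_pos: [0.1503, 0.5289, 0.2449]
tcp_rot: [-180.0, 0.0, 81.7]
wrist_force: [-0.7, 1.0, -0.3]
opening: 0.0002
grasp_force: 0.0
```

send_rows --linear '[[0,0,0],[0,0,0],[0,0,0],[0,0,0],[0,0,0],[0,0,0],[0,0,0],[0,0,0]]' --twist '[[0,0,1.026],[0,0,1.026],[0,0,1.026],[0,0,1.026],[0,0,1.026],[0,0,1.026],[0,0,1.026],[0,0,1.026]]' --gripper '[0,0,0,0,0,0,0,0]'

```text
time: 2.1
ee_pos: [0.4071, 0.3081, 0.245]
tcp_rot: [-167.1, 8.2, 30.4]
wrist_force: [1.3, 0.9, 0.3]
opening: -0.0004
grasp_force: 0.0
```

send_rows --linear '[[0.038,0.041,0],[0.038,0.041,0],[0.038,0.041,0],[0.038,0.041,0],[0.038,0.041,0],[0.038,0.041,0],[0.038,0.041,0],[0.038,0.041,0]]' --twist '[[0,0,0],[0,0,0],[0,0,0],[0,0,0],[0,0,0],[0,0,0],[0,0,0],[0,0,0]]' --gripper '[0,0,0,0,0,0,0,0]'

```text
time: 3.1
ee_pos: [0.7683, 0.1781, 0.1071]
tcp_rot: [-167.7, 6.6, 30.1]
wrist_force: [0.9, -0.3, -1.4]
opening: -0.0003
grasp_force: 0.0
```

```bash
python3 - <<'E'
from h import *
o=bot.get_obs(); print(o['q'],o['ee_pos'],o['tcp_rot'],o['wrist_force'])
a=camera("side"); b=camera("top")
cv2.imwrite("pics/s2.png",np.hstack([cv2.resize(a,(400,300)),cv2.resize(b,(400,300))])[:,:,::-1])
E
```

```text
[  9.87656641  59.12859489  70.3521926  111.71672478   9.28489045
 159.62899103] [0.76827531 0.17814361 0.10708306] [-167.66967968    6.63266836   30.11037018] [ 0.88810847 -0.33190376 -1.41715329]
```

View pics/s2.png

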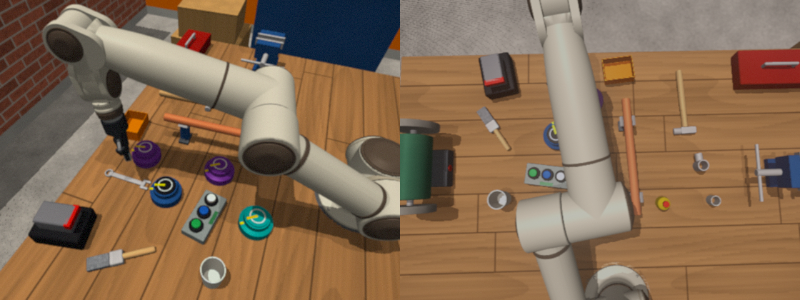

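Nothing was touched; the view shows the tool leaning, with its tip beyond the wrench at about (120,155) in the left half. The cause is q6: yaw = q1 + 180 − q6, so the wanted yaw was past joint 6's range. I'll work near yaw 180 instead, after lifting and righting the tool.

```bash
cat >> h.py <<'E'
def delta(pos=None,rpy=None,dw=None):
    "world shift in the tool's present axes, then twist (10 deg units) to rpy"
    o=bot.get_obs(); M=R.from_euler('xyz',o['tcp_rot'],degrees=True)
    if pos is not None: dw=np.array(pos)-o['ee_pos']
    if dw is not None: print("linear",M.inv().apply(dw).round(4))
    if rpy is not None: print("twist",(np.degrees((M.inv()*R.from_euler('xyz',rpy,degrees=True)).as_rotvec())/10).round(3))
E
python3 - <<'E'
from h import *
delta(dw=[-.15,0.0,.13],rpy=[180,0,30])
E
```

```text
linear [-0.1435 -0.0974 -0.0966]
twist [-1.217  0.626 -0.074]
```

send_rows --linear '[[-0.036,-0.024,-0.024],[-0.036,-0.024,-0.024],[-0.036,-0.024,-0.024],[-0.036,-0.024,-0.024],[0,0,0],[0,0,0],[0,0,0],[0,0,0]]' --twist '[[0,0,0],[0,0,0],[0,0,0],[0,0,0],[-0.61,0.31,-0.04],[-0.61,0.31,-0.04],[0,0,0],[0,0,0]]' --gripper '[0,0,0,0,0,0,0,0]'

```text
time: 4.2
ee_pos: [0.6208, 0.1777, 0.2447]
tcp_rot: [179.9, -0.4, 30.3]
wrist_force: [0.4, 0.3, 0.1]
opening: -0.0002
grasp_force: 0.0
```

send_rows --linear '[[0,0,0],[0,0,0],[0,0,0],[0,0,0],[0,0,0],[0,0,0],[0,0,0],[0,0,0]]' --twist '[[0,0,-1],[0,0,-1],[0,0,-1],[0,0,-1],[0,0,-1],[0,0,-1],[0,0,-1],[0,0,-1]]' --gripper '[0,0,0,0,0,0,0,0]'

```text
time: 5.2
ee_pos: [0.6217, 0.177, 0.2432]
tcp_rot: [179.7, 0.0, 110.5]
wrist_force: [0.5, -0.6, -0.8]
opening: 0.0005
grasp_force: 0.0
```

send_rows --linear '[[0,0,0],[0,0,0],[0,0,0],[0,0,0],[0,0,0],[0,0,0],[0,0,0],[0,0,0]]' --twist '[[0,0,-1],[0,0,-1],[0,0,-1],[0,0,-1],[0,0,-1],[0,0,-1],[0,0,-0.97],[0,0,0]]' --gripper '[0,0,0,0,0,0,0,0]'

```text
time: 6.2
ee_pos: [0.6216, 0.177, 0.2432]
tcp_rot: [179.9, 0.3, 179.8]
wrist_force: [-0.8, -0.2, -0.3]
opening: -0.0001
grasp_force: 0.0
```

```bash
python3 - <<'E'
from h import *
delta(pos=[.4578,.199,.10],rpy=[180,0,180])
E
```

```text
linear [0.1647 0.0212 0.1423]
twist [ 0.009  0.033 -0.017]
```

send_rows --linear '[[0.041,0.005,0],[0.041,0.005,0],[0.041,0.006,0],[0.041,0.006,0],[0,0,0.05],[0,0,0.05],[0,0,0.05],[0,0,0]]' --twist '[[0.01,0.03,-0.02],[0,0,0],[0,0,0],[0,0,0],[0,0,0],[0,0,0],[0,0,0],[0,0,0]]' --gripper '[0,0,0,0,0,0,0,0]'

```text
time: 7.2
ee_pos: [0.4554, 0.1981, 0.0901]
tcp_rot: [-179.8, -0.2, 179.9]
wrist_force: [-0.4, 0.9, 0.2]
opening: 0.0003
grasp_force: 0.0
```

```bash
python3 - <<'E'
from h import *
delta(pos=[.4578,.199,.07],rpy=[180,0,180])
o=bot.get_obs();im=camera("wrist"); s=camera("side")
cv2.imwrite("pics/w3.png",np.hstack([cv2.resize(im,(400,300)),cv2.resize(s[150:360,150:430],(400,300))])[:,:,::-1]); print(o['q'])
E
```

```text
linear [-0.0025  0.001   0.0201]
twist [-0.017 -0.025 -0.008]
[ 2.35337962e+01 -2.17534539e+00 -1.43791423e+01  7.80910415e+01
 -5.64013065e-02  2.36111883e+01]
```

View pics/w3.png

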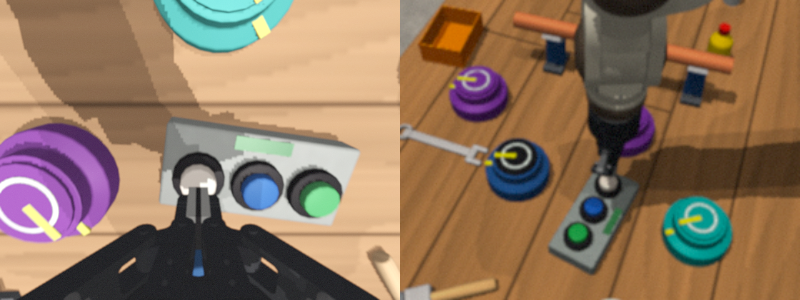

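The wrist view (left half) shows the shut fingertips at (200,185), right over the white key, with blue and green clear to the right. Pressing white.

send_rows --linear '[[-0.002,0.001,0.01],[0,0,0.01],[0,0,0.004],[0,0,0.002],[0,0,0.002],[0,0,0.002],[0,0,0]]' --twist '[[-0.02,-0.02,0],[0,0,0],[0,0,0],[0,0,0],[0,0,0],[0,0,0],[0,0,0]]' --gripper '[0,0,0,0,0,0,0]'

```text
time: 8.18
ee_pos: [0.4595, 0.2001, 0.0634]
tcp_rot: [179.8, 0.4, -179.9]
wrist_force: [-0.7, -0.1, 4.3]
opening: -0.0003
grasp_force: 1.4
```

send_rows --linear '[[0,0,0.002],[0,0,0.001],[0,0,0]]' --twist '[[0,0,0],[0,0,0],[0,0,0]]' --gripper '[0,0,0]'

```text
time: 8.55
ee_pos: [0.4595, 0.2001, 0.0604]
tcp_rot: [179.8, 0.4, -179.9]
wrist_force: [-1.1, -0.2, 4.9]
opening: -0.0
grasp_force: 2.3
```

send_rows --linear '[[0,0,0.002],[0,0,0.001],[0,0,0]]' --twist '[[0,0,0],[0,0,0],[0,0,0]]' --gripper '[0,0,0]'

```text
time: 8.93
ee_pos: [0.4596, 0.2002, 0.0597]
tcp_rot: [179.8, 0.4, -179.9]
wrist_force: [-10.3, -3.5, 24.1]
opening: -0.0001
grasp_force: 12.2
```

White bottomed (24 N). Release and hover over blue.

send_rows --linear '[[0,0,-0.01],[0,0,-0.02],[0,0,0],[-0.003,0.025,0],[-0.003,0.025,0],[0,0,0]]' --twist '[[0,0,0],[0,0,0],[0,0,0],[0,0,0],[0,0,0],[0,0,0]]' --gripper '[0,0,0,0,0,0]'

```text
time: 9.68
ee_pos: [0.4649, 0.2509, 0.0861]
tcp_rot: [179.9, 0.3, -179.8]
wrist_force: [-0.1, -0.9, -1.0]
opening: 0.0
grasp_force: 0.0
```

```bash
python3 - <<'E'
from h import *
delta(pos=[.4655,.2503,.0595],rpy=[180,0,180])
E
```

```text
linear [-0.0005 -0.0007  0.0266]
twist [0.014 0.028 0.023]
```

send_rows --linear '[[0,0,0.01],[0,0,0.01],[0,0,0.005],[0,0,0.002],[0,0,0.002],[0,0,0.001],[0,0,0.001],[0,0,0]]' --twist '[[0,0,0],[0,0,0],[0,0,0],[0,0,0],[0,0,0],[0,0,0],[0,0,0],[0,0,0]]' --gripper '[0,0,0,0,0,0,0,0]'

```text
time: 10.68
ee_pos: [0.4653, 0.2497, 0.0596]
tcp_rot: [179.8, 0.4, -179.9]
wrist_force: [-12.0, -8.9, 28.6]
opening: -0.0001
grasp_force: 14.3
```

Blue bottomed (28.6 N). On to green.

send_rows --linear '[[0,0,-0.01],[0,0,-0.02],[0,0,0],[-0.004,0.026,0],[-0.004,0.026,0],[0,0,0]]' --twist '[[0,0,0],[0,0,0],[0,0,0],[0,0,0],[0,0,0],[0,0,0]]' --gripper '[0,0,0,0,0,0]'

```text
time: 11.42
ee_pos: [0.4728, 0.3031, 0.0854]
tcp_rot: [179.9, 0.3, -179.8]
wrist_force: [0.6, 0.1, -0.2]
opening: 0.0001
grasp_force: 0.0
```

send_rows --linear '[[0,0,0.01],[0,0,0.01],[0,0,0.004],[0,0,0.002],[0,0,0.002],[0,0,0.001],[0,0,0]]' --twist '[[0,0,0],[0,0,0],[0,0,0],[0,0,0],[0,0,0],[0,0,0],[0,0,0]]' --gripper '[0,0,0,0,0,0,0]'

```text
time: 12.3
ee_pos: [0.4732, 0.3017, 0.0598]
tcp_rot: [179.8, 0.4, -179.9]
wrist_force: [-7.5, -7.4, 18.0]
opening: 0.0001
grasp_force: 9.5
```

Green bottomed (18 N). Lift, open the gripper and fly high over the tube to the shell.

send_rows --linear '[[0,0,-0.01],[0,0,-0.05],[0,0,-0.06],[0,0,-0.06],[0,0,-0.02],[0,-0.045,0],[0,-0.045,0],[0,-0.045,0]]' --twist '[[0,0,0],[0,0,0],[0,0,0],[0,0,0],[0,0,0],[0,0,0],[0,0,0],[0,0,0]]' --gripper '[0,0,0,0,0,0,0,0]'

```text
time: 13.3
ee_pos: [0.4723, 0.1654, 0.2573]
tcp_rot: [179.8, 0.4, -179.8]
wrist_force: [0.2, 0.2, -0.2]
opening: 0.0001
grasp_force: 0.0
```

send_rows --linear '[[0,-0.05,0],[0,-0.05,0],[0,-0.05,0],[0,-0.05,0],[0,-0.05,0],[0,-0.05,0],[0,-0.05,0],[0,-0.05,0]]' --twist '[[0,0,0],[0,0,0],[0,0,0],[0,0,0],[0,0,0],[0,0,0],[0,0,0],[0,0,0]]' --gripper '[0,0,0,0,100,100,100,100]'

```text
time: 14.3
ee_pos: [0.4733, -0.2352, 0.2562]
tcp_rot: [179.8, 0.4, -179.9]
wrist_force: [0.8, 0.2, -0.6]
opening: 0.0723
grasp_force: 0.0
```

send_rows --linear '[[-0.005,-0.05,0],[-0.005,-0.05,0],[0,0,0]]' --twist '[[0,0,0],[0,0,0],[0,0,0]]' --gripper '[100,100,100]'

```text
time: 14.68
ee_pos: [0.4834, -0.3363, 0.2544]
tcp_rot: [179.8, 0.3, 179.9]
wrist_force: [0.1, 0.3, 0.4]
opening: 0.0852
grasp_force: 0.0
```

```bash
python3 - <<'E'
from h import *
o=bot.get_obs();im=camera("wrist"); np.save("pics/w4.npy",im); import pickle; pickle.dump(o,open("pics/w4.pkl","wb"))
cv2.imwrite("pics/w4.png",im[:,:,::-1]); print(o['q'],o['ee_pos'])
E
```

```text
[-34.97627935  10.56960305  17.31180804  96.62590268   0.329729
 -34.92644792] [ 0.48341265 -0.33628769  0.25443608]
```

View pics/w4.png

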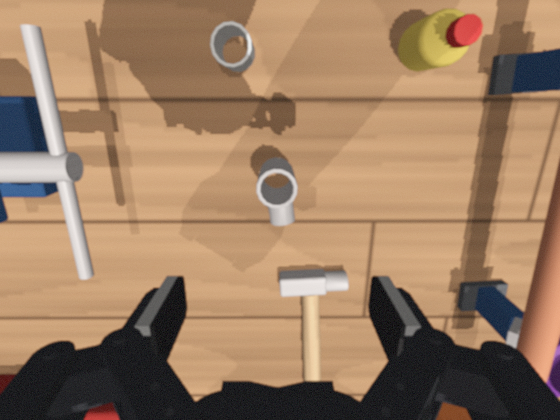

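The wrist view shows the shell's rim centre at about (277,188) and its lug pointing to (282,222). The hammer head at (312,283) and the offcut at (232,45) are clear of it.

```bash
python3 - <<'E'
from h import *
import pickle
im=np.load("pics/w4.npy"); o=pickle.load(open("pics/w4.pkl","rb"))
hsv=cv2.cvtColor(im,cv2.COLOR_RGB2HSV); S,V=hsv[...,1],hsv[...,2]
m=((S<60)).astype(np.uint8); m[:140]=0; m[235:]=0; m[:,:245]=0; m[:,310:]=0
for r in range(150,232,6):
    c=np.where(m[r])[0]; print(r,(c.min(),c.max(),len(c)) if len(c) else None)
b=((S<60)&(V>150)).astype(np.uint8)*m; b[207:]=0
p=cv2.convexHull(np.argwhere(b)[:,::-1].astype(np.float32)); e=cv2.fitEllipse(p); print(e)
c=plane("wrist",e[0],.068,o); print(c)
rows=range(212,223); L=np.mean([[np.where(m[r])[0].min(),np.where(m[r])[0].max()] for r in rows],1)
print(L)
for r,x in zip(rows,L): 
    q=plane("wrist",(x,r),.042,o); print(q.round(4),np.degrees(np.arctan2(*(q-c)[1::-1])).round(2))
E
```

```text
150 None
156 None
162 (np.int64(265), np.int64(287), 23)
168 (np.int64(261), np.int64(291), 31)
174 (np.int64(259), np.int64(293), 24)
180 (np.int64(258), np.int64(295), 14)
186 (np.int64(256), np.int64(297), 28)
192 (np.int64(256), np.int64(297), 42)
198 (np.int64(258), np.int64(294), 37)
204 (np.int64(264), np.int64(292), 29)
210 (np.int64(269), np.int64(293), 25)
216 (np.int64(270), np.int64(293), 24)
222 (np.int64(270), np.int64(292), 23)
228 None
((276.8758239746094, 188.9375), (40.864070892333984, 42.7220573425293), 125.94529724121094)
[ 0.48413576 -0.33528161  0.068     ]
[281.  281.  281.  281.5 281.5 282.  282.  282.  282.  281.5 281. ]
[ 0.5179 -0.3306  0.042 ] 7.92
[ 0.5191 -0.3306  0.042 ] 7.66
[ 0.5203 -0.3306  0.042 ] 7.42
[ 0.5215 -0.33    0.042 ] 8.04
[ 0.5227 -0.33    0.042 ] 7.8
[ 0.5239 -0.3294  0.042 ] 8.37
[ 0.5251 -0.3294  0.042 ] 8.14
[ 0.5263 -0.3294  0.042 ] 7.92
[ 0.5275 -0.3294  0.042 ] 7.71
[ 0.5287 -0.33    0.042 ] 6.79
[ 0.5299 -0.3305  0.042 ] 5.92
```

send_rows --linear '[[0,0.001,0],[0,0,0.05],[0,0,0.05],[0,0,0.04],[0,0,0.02],[0,0,0]]' --twist '[[0,0.03,-0.79],[0,0,0],[0,0,0],[0,0,0],[0,0,0],[0,0,0]]' --gripper '[100,100,100,100,100,100]'

```text
time: 15.48
ee_pos: [0.4832, -0.3305, 0.0948]
tcp_rot: [179.8, -0.0, -171.9]
wrist_force: [0.4, -0.6, 0.8]
opening: 0.0854
grasp_force: 0.0
```

```bash
python3 - <<'E'
from h import *
delta(pos=[.4835,-.3347,.042],rpy=[180,0,187.8]); print(bot.get_obs()['ee_pos'],bot.get_obs()['tcp_rot'])
E
```

```text
linear [ 0.0003 -0.0044  0.0527]
twist [ 0.024 -0.002  0.03 ]
[ 0.48318092 -0.33048381  0.09476244] [ 1.79758397e+02 -2.38688259e-02 -1.71895512e+02]
```

send_rows --linear '[[0,-0.004,0],[0,0,0.02],[0,0,0.02],[0,0,0.012],[0,0,0],[0,0,0],[0,0,0],[0,0,0]]' --twist '[[0.02,0,0.02],[0,0,0],[0,0,0],[0,0,0],[0,0,0],[0,0,0],[0,0,0],[0,0,0]]' --gripper '[100,100,100,100,100,30,30,30]' --grip_force 50

```text
time: 16.48
ee_pos: [0.4848, -0.3362, 0.0449]
tcp_rot: [-179.9, 0.1, -172.2]
wrist_force: [-1.0, 0.6, 4.1]
opening: 0.0414
grasp_force: 50.0
```

send_rows --linear '[[0,0,0],[0,0,0],[0,0,0],[0,0,0]]' --twist '[[0,0,0],[0,0,0],[0,0,0],[0,0,0]]' --gripper '[20,20,20,20]' --grip_force 60

```text
time: 16.98
ee_pos: [0.4847, -0.3362, 0.0449]
tcp_rot: [-179.9, 0.1, -172.2]
wrist_force: [-0.8, 0.6, 6.1]
opening: 0.0409
grasp_force: 59.7
```

Gripped (41 mm opening, 60 N). Lift and carry high over the tube to above the sensor, about where the pad will be visible to the wrist camera.

send_rows --linear '[[0,0,-0.01],[0,0,-0.03],[0,0,-0.05],[0,0,-0.05],[0,0,-0.05],[0,0,-0.03],[0,0,0],[0,0,0]]' --twist '[[0,0,0],[0,0,0],[0,0,0],[0,0,0],[0,0,0],[0,0,0],[0,0,0],[0,0,0]]' --gripper '[20,20,20,20,20,20,20,20]'

```text
time: 17.98
ee_pos: [0.4838, -0.3357, 0.2623]
tcp_rot: [180.0, -0.0, -172.2]
wrist_force: [-0.8, -0.1, -2.8]
opening: 0.0411
grasp_force: 61.2
```

```bash
python3 - <<'E'
from h import *
delta(pos=[.617,.2123,.265],rpy=[180,0,196.7]); o=bot.get_obs(); print(o['ee_pos'],o['tcp_rot'],o['wrist_force'],o['opening'])
E
```

```text
linear [-0.2067  0.5247 -0.0027]
twist [ 0.001 -0.001 -0.886]
[ 0.48383754 -0.33570982  0.26229017] [ 1.79989525e+02 -1.37474126e-02 -1.72161062e+02] [-0.75911792 -0.11075818 -2.81236466] 0.041086365048776254
```

send_rows --linear '[[-0.007,0.019,0],[-0.015,0.037,0],[-0.015,0.037,0],[-0.015,0.037,0],[-0.015,0.037,0],[-0.015,0.037,0],[-0.015,0.037,0],[-0.015,0.037,0]]' --twist '[[0,0,0],[0,0,0],[0,0,0],[0,0,0],[0,0,0],[0,0,0],[0,0,0],[0,0,0]]' --gripper '[20,20,20,20,20,20,20,20]'

```text
time: 18.98
ee_pos: [0.5566, -0.0429, 0.2624]
tcp_rot: [-180.0, -0.0, -172.1]
wrist_force: [1.1, -0.7, -2.5]
opening: 0.0415
grasp_force: 61.3
```

send_rows --linear '[[-0.015,0.037,0],[-0.015,0.037,0],[-0.015,0.037,0],[-0.015,0.037,0],[-0.015,0.037,0],[-0.015,0.037,0],[-0.007,0.02,0],[0,0,0]]' --twist '[[0,0,0],[0,0,0],[0,0,0],[0,0,0],[0,0,0],[0,0,0],[0,0,-0.5],[0,0,-0.39]]' --gripper '[20,20,20,20,20,20,20,20]'

```text
time: 19.98
ee_pos: [0.6192, 0.2104, 0.2614]
tcp_rot: [-179.9, -0.1, -163.0]
wrist_force: [-0.6, 0.6, -2.6]
opening: 0.0415
grasp_force: 61.3
```

send_rows --linear '[[0,0,0],[0,0,0]]' --twist '[[0,0,0],[0,0,0]]' --gripper '[20,20]'

```text
time: 20.23
ee_pos: [0.6197, 0.2079, 0.263]
tcp_rot: [-179.9, 0.0, -163.3]
wrist_force: [0.0, 0.1, -2.9]
opening: 0.0415
grasp_force: 61.3
```

```bash
python3 - <<'E'
from h import *
o=bot.get_obs();im=camera("wrist"); np.save("pics/w5.npy",im); import pickle; pickle.dump(o,open("pics/w5.pkl","wb"))
cv2.imwrite("pics/w5.png",im[:,:,::-1]); print(o['q'],o['ee_pos'])
E
```

```text
[ 1.85770793e+01  2.07673974e+01  3.07514525e+01  9.99836130e+01
 -6.93280462e-02  1.91911706e+00] [0.61969158 0.20792738 0.26300508]
```

View pics/w5.png

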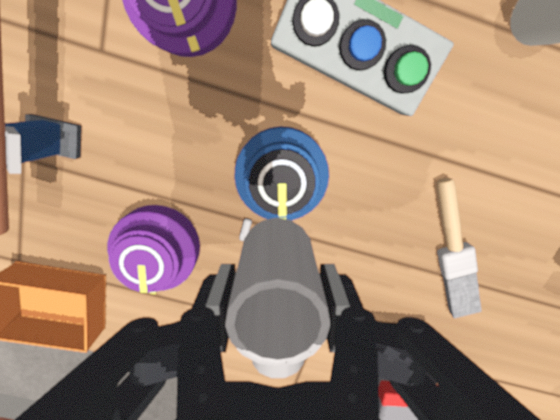

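The wrist view shows the pad ring centred near (282,183), its yellow line running down to about (283,215), and the held shell's rim near (277,310) with the lug below at (277,365). It is well gripped and nothing is disturbed.

```bash
python3 - <<'E'
from h import *
import pickle
im=np.load("pics/w5.npy"); o=pickle.load(open("pics/w5.pkl","rb"))
hsv=cv2.cvtColor(im,cv2.COLOR_RGB2HSV); H,S,V=[hsv[...,i].astype(int) for i in range(3)]
_,a,m=blob((S<60)&(V>150),(282,183),33); e=cv2.fitEllipse(cv2.convexHull(np.argwhere(m)[:,::-1].astype(np.float32))); print("ring",e,a)
c=plane("wrist",e[0],.06,o); print("pad",c)
_,a,y=blob((H>22)&(H<35)&(S>140)&(V>120),(282,195),40)
for r in range(178,226,3):
    x=np.where(y[r])[0]
    if len(x): 
        q=plane("wrist",(x.mean(),r),.06,o); print(r,x.min(),x.max(),q.round(4),np.degrees(np.arctan2(*(q-c)[1::-1])).round(1))
# line fit within pad
pp=np.argwhere(y)[:,::-1]; pp=pp[pp[:,1]<212]; P=np.array([plane("wrist",p,.06,o) for p in pp])[:,:2]
v=cv2.fitLine(P.astype(np.float32),cv2.DIST_L2,0,.01,.01).ravel(); print("line dir",np.degrees(np.arctan2(v[1],v[0])))
# shell
g=(S<50)
for r in (226,235,245,255,270,300,355,360,365,370,375):
    x=np.where(g[r,225:340])[0]+225; print(r,x.min(),x.max(),(x.min()+x.max())/2,len(x))
zr=o['ee_pos'][2]+.023
print("tool",o['ee_pos'],o['tcp_rot'])
b=get_calibration("wrist")
cv2.imwrite("pics/c6.png",cv2.resize(im[210:390,210:350],None,fx=4,fy=3.3)[:,:,::-1])
for n in("top","side"): np.save(f"pics/{n}5.npy",camera(n))
for p in((277,312),): print(plane("wrist",p,zr,o))
E
```

```text
ring ((281.9888916015625, 182.91616821289062), (47.586669921875, 48.99065399169922), 50.184322357177734) 715
pad [0.61608195 0.21258424 0.06      ]Traceback (most recent call last):
  File "<stdin>", line 7, in <module>
  File "h.py", line 18, in blob
    i=1+np.argmax(s[1:,4]); return c[i],s[i,4],l==i
        ~~~~~~~~~^^^^^^^^^
    return _wrapfunc(a, 'argmax', axis=axis, out=out, **kwds)
    return bound(*args, **kwds)
ValueError: attempt to get argmax of an empty sequence
```

```bash
python3 - <<'E'
from h import *
import pickle
im=np.load("pics/w5.npy"); o=pickle.load(open("pics/w5.pkl","rb"))
hsv=cv2.cvtColor(im,cv2.COLOR_RGB2HSV); H,S,V=[hsv[...,i].astype(int) for i in range(3)]
print(hsv[200,283])
c=plane("wrist",(281.99,182.92),.06,o)
_,a,y=blob((H>20)&(H<40)&(S>90)&(V>100),(282,195),40)
pp=np.argwhere(y)[:,::-1]
for r in range(pp[:,1].min(),pp[:,1].max()+1,4):
    x=np.where(y[r])[0]; q=plane("wrist",(x.mean(),r),.06,o); print(r,x.min(),x.max(),q.round(4),np.degrees(np.arctan2(*(q-c)[1::-1])).round(1))
pp=pp[(pp[:,1]<211)&(pp[:,1]>186)]; P=np.array([plane("wrist",p,.06,o) for p in pp])[:,:2]
v=cv2.fitLine(P.astype(np.float32),cv2.DIST_L2,0,.01,.01).ravel(); print("line dir",np.degrees(np.arctan2(v[1],v[0])))
g=(S<50)
for r in (235,245,255,270,300,355,360,365,370,375):
    x=np.where(g[r,235:320])[0]+235; print(r,x.min(),x.max(),(x.min()+x.max())/2,len(x))
cv2.imwrite("pics/c6.png",cv2.resize(im[210:390,210:350],None,fx=4,fy=3.3)[:,:,::-1])
print(plane("wrist",(277,312),o['ee_pos'][2]+.023,o))
E
```

```text
[ 30  96 255]
183 279 285 [0.6162 0.2126 0.06  ] 23.9
187 278 286 [0.6204 0.2137 0.06  ] 14.4
191 277 286 [0.6247 0.2147 0.06  ] 13.6
195 277 286 [0.6289 0.216  0.06  ] 14.7
199 278 286 [0.633  0.2178 0.06  ] 17.0
203 280 284 [0.6373 0.2191 0.06  ] 17.0
207 278 286 [0.6417 0.2204 0.06  ] 17.0
211 278 286 [0.646  0.2218 0.06  ] 17.0
line dir 18.842499
235 240 306 273.0 67
245 243 310 276.5 68
255 241 312 276.5 72
270 237 317 277.0 81
300 235 319 277.0 85
355 243 311 277.0 69
360 252 304 278.0 53
365 254 301 277.5 48
370 258 298 278.0 41
375 265 290 277.5 26
[0.61261905 0.2062918  0.28600508]
```

View pics/c6.png

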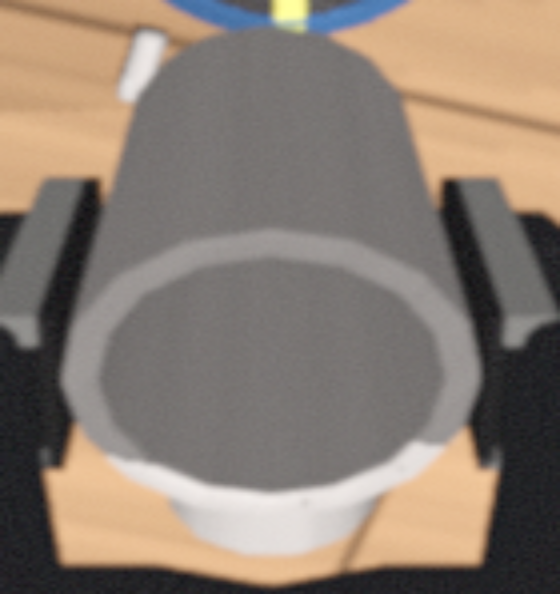

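```bash
python3 - <<'E'
from h import *
import pickle
o=pickle.load(open("pics/w5.pkl","rb")); z=o['ee_pos'][2]+.023
A=[plane("wrist",p,z,o) for p in((277.5,279.7),(277.5,362.5))]; print("rim",A,np.mean(A,0),np.linalg.norm(A[0]-A[1]),"tcp",o['ee_pos'])
c=np.array([.6162,.2125,0]); q=plane("top",(214,172),.03); print("rim mark",q,np.degrees(np.arctan2(*(q-c)[1::-1])))
im=np.load("pics/w5.npy");
delta(pos=[.6163,.2125,.18],rpy=[180,0,197]); 
E
```

```text
rim [array([0.59894852, 0.20238157, 0.28600508]), array([0.63611274, 0.21355906, 0.28600508])] [0.61753063 0.20797032 0.28600508] 0.038808703405078734 tcp [0.61969158 0.20792738 0.26300508]
rim mark [0.66462115 0.22782962 0.03      ] 17.56723550399686
linear [0.0021 0.0056 0.0832]
twist [-0.007  0.003 -0.034]
```

send_rows --linear '[[0.001,0.005,0],[0,0,0.03],[0,0,0.04],[0,0,0.03],[0,0,0.02],[0,0,0.01],[0,0,0],[0,0,0]]' --twist '[[0,0,-0.04],[0,0,0],[0,0,0],[0,0,0],[0,0,0],[0,0,0],[0,0,0],[0,0,0]]' --gripper '[20,20,20,20,20,20,20,20]'

```text
time: 21.28
ee_pos: [0.6183, 0.2124, 0.1347]
tcp_rot: [-179.9, 0.1, -162.9]
wrist_force: [1.0, 0.3, -2.3]
opening: 0.0414
grasp_force: 61.3
```

```bash
python3 - <<'E'
from h import *
delta(pos=[.617,.2125,.115],rpy=[180,0,197.2]); o=bot.get_obs(); print(o['tcp_rot'])
E
```

```text
linear [0.0013 0.0005 0.0197]
twist [-0.007  0.015 -0.007]
[-1.79933643e+02  1.45575545e-01 -1.62866483e+02]
```

send_rows --linear '[[0.001,0,0.005],[0,0,0.006],[0,0,0.005],[0,0,0.003],[0,0,0],[0,0,0],[0,0,0],[0,0,0]]' --twist '[[0,0.01,0],[0,0,0],[0,0,0],[0,0,0],[0,0,0],[0,0,0],[0,0,0],[0,0,0]]' --gripper '[20,20,20,20,20,20,20,20]'

```text
time: 22.28
ee_pos: [0.617, 0.2119, 0.1147]
tcp_rot: [-179.9, -0.0, -162.9]
wrist_force: [0.3, -0.7, -2.5]
opening: 0.0413
grasp_force: 61.3
```

```bash
python3 - <<'E'
from h import *
delta(pos=[.617,.2125,.115],rpy=[180,0,197.2]); o=bot.get_obs(); print(o['ee_pos'],o['tcp_rot'])
s=camera("side"); w=camera("wrist")
cv2.imwrite("pics/f.png",np.hstack([cv2.resize(s[200:305,160:300],(400,300),interpolation=cv2.INTER_CUBIC),cv2.resize(w,(400,300))])[:,:,::-1])
E
```

```text
linear [-0.0001  0.0006 -0.0003]
twist [-0.007 -0.003 -0.006]
[0.61704509 0.21192255 0.1147119 ] [-1.79930634e+02 -2.69976375e-02 -1.62858948e+02]
```

View pics/f.png

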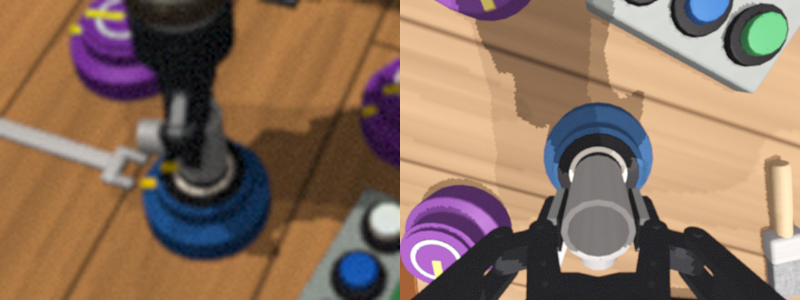

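The side view shows the shell upright just above the ring centre, at about (203,178), with its lug directly over the yellow line. The wrist view shows the ring showing evenly on both sides of the shell. The wrist force is only the shell's weight. Handing in.

```bash
python3 -c "
from h import *
print(ticket.job_done())"
```

```text
the job is handed in; nothing more can be done
None
```

I pressed white, blue and green fully in that order and handed the job in, with the gripper holding the shell upright about 1 cm above the pad centre, its lug along the yellow line; early on, a bad yaw command swung the tool off course, but I saw no sign it touched anything.

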